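# Flip a coaster over the edge of a leaning board

### The job

The washed wooden coaster lies upside down on the slab, its four rubber feet up. Pick it up and drop it onto the high edge of the small leaning chopping board so that it flips over by itself as it falls (do not turn it over in the gripper), and ends lying flat on its feet on the drying mat in front of that board. Leave the spice box, the jar and the spoon where they are.

Things in the scene. Friction and masses are not known exactly. Their poses are not given: they have to be found in the camera images.
- coaster_center (a point): Centre of the wooden coaster's plate, half-way through its thickness. Loose, about 50 g: a plate 80 mm along its x, 60 mm along y, 10 mm thick, with four rubber feet (12 mm across, 4 mm high, 29 mm in x and 19 mm in y from the centre) on one face. z points out of the face with the feet: up at the start (centre 5 mm above the slab), to be down at the end.
- coaster: The same wooden coaster; origin at the centre of its smooth face (the one without feet), same axes.
- ramp_edge (a point): Middle of the small leaning board's high edge, 100 mm above the slab; the edge is level, 130 mm long, along this y; the mat lies on its -x side. A level coaster let go with its middle 10 to 22 mm to the -x side of the edge and 30 to 60 mm above it, its 80 mm length across the edge, hits the edge with its rear half, tips forwards (to -x) and lands turned over on the mat.
- ramp: Small white plastic chopping board, 130 mm wide, 12 mm thick, leaning in a fixed steel stand: its upper face falls away from the high edge towards +x at about 50 degrees and meets the slab about 80 mm behind the edge. Below the edge is open space; an upright steel sheet 66 mm high stands 20 mm behind (+x of) the edge. Origin on the slab straight below the middle of the high edge; z up.
- mat: Dark thin rubber drying mat fixed to the slab, 200 mm along its x, 170 mm along its y, 3 mm thick; its axes are parallel to those of the leaning board, its middle lies 80 mm on the -x side of the high edge. Origin at the centre of its underside.
- spice_box: Round lidded steel spice box, 166 mm across, 80 mm high with its knob, loose; origin at the centre of its underside. A bystander.
- jar: Glass jar with a steel cap, 68 mm across, 110 mm high, loose; origin at the centre of its underside. A bystander.
- spoon: Brass-toned spoon 200 mm long lying on the slab, loose; origin under its middle. A bystander.
There are look-alikes about, which are no part of the job. Of the things like the coaster, leave any that is pink; of the rest the smaller one is meant.

How it is judged (in metres and radians):
On the way, in this order (a step that is already met when the one before it is completed fails the run):
1. the coaster is picked up, still feet up, more than 80 mm above the slab (height (world z) of coaster_center above 0.08 m and angle between coaster_center's own z axis and vertical below 1.05 rad), for 0.1 s.
2. the coaster is held, turned by less than 60 degrees, with its middle above the high edge of the leaning board or up to 60 mm in front of it (x of coaster_center in the frame of ramp between -0.06 and 0.03 m and y of coaster_center in the frame of ramp between -0.06 and 0.06 m and height (world z) of coaster_center above 0.1 m and contact force between coaster and the fingers above 0.3 N and angle between coaster_center's own z axis and vertical below 1.05 rad), for 0.1 s.
3. it is let go there (x of coaster_center in the frame of ramp between -0.1 and 0.04 m and y of coaster_center in the frame of ramp between -0.08 and 0.08 m and height (world z) of coaster_center above 0.03 m and contact force between coaster and the fingers below 0.1 N).
At the end, for the whole second after the job is handed in: The coaster lies turned over, feet down and flat within 7 degrees, at rest and released, its centre over the mat (at least 5 mm inside the mat's border) and less than 20 mm above the slab (angle between coaster_center's own z axis and vertical above 3.02 rad and height (world z) of coaster_center below 0.02 m and x of coaster_center in the frame of mat between -0.095 and 0.095 m and y of coaster_center in the frame of mat between -0.08 and 0.08 m and linear speed of coaster below 0.02 m/s and contact force between coaster and the fingers below 0.05 N); the robot touches nothing.
It fails at once if the coaster is turned over in the gripper: gripped while it stands on edge, or turned past 70 degrees while still well above the board ((angle between coaster_center's own z axis and vertical between 1.3 and 1.85 rad and contact force between coaster and the fingers above 5 N) or (angle between coaster_center's own z axis and vertical above 1.22 rad and height (world z) of coaster_center above 0.15 m)).
It fails at once if the spice box is shoved more than 30 mm (distance of spice_box from where it was at the start of the episode above 0.03 m).
It fails at once if the jar is shoved more than 30 mm (distance of jar from where it was at the start of the episode above 0.03 m).
It fails at once if the spoon is shoved more than 30 mm (distance of spoon from where it was at the start of the episode above 0.03 m).
It also fails if it takes over 42 s, if anything falls off the work surface, if the arm or the gripper's body presses on something with over 40 N, if the wrist force passes 120 N, or if a joint passes its speed limit or range.

### The arm

A 6-joint arm with a two-finger parallel gripper is mounted at the origin on the work surface. World frame = base frame: x ahead of the robot, y to its left, z up, the work surface at z = 0. Lengths are in mm, angles in degrees, forces in N, time in s.
With the tool pointing down it reaches from about 250 to 850 mm from the base axis. Payload 12.5 kg.
Tool frame: the origin (TCP) lies at the very end of the fingers, on their centre line; the grasp point (between the pads) lies 19 mm behind it; z points along the fingers, y is the direction in which the jaws open and shut (so a half turn about z gives the same grasp; the last joint's range is limited). The gripper opens to 93 mm and grips with 3 to 60 N. Pads are 15 mm wide; open, the fingers measure 128 mm over their backs; the gripper's body (75 mm by 188 mm) begins 65 mm behind the grasp point.
Start: joints at [-80.306, 20.094, 94.641, -0, 65.266, -4.847], TCP at [138.117, -532.361, 218.633] pointing down, gripper open.
Joint ranges: [-157.81, 157.81], [-45, 120.19], [0.68, 151.7], [-89.99, 269.99], [4.06, 180], [-164.3, 164.3]. Speed limits (degrees/s): [127.2, 127.2, 159.86, 180, 180, 180].

### API

Orientations are given as [roll, pitch, yaw] about the fixed x, y, z axes, in that order (R = Rz(yaw) Ry(pitch) Rx(roll)).
In Python, from plant import env, optics, ticket gives the robot as it stands. The module is installed in compiled form; this text tells all that it offers. Calls block until the motion is done:
- env.move_pose(position, orientation): joint-space move of the TCP to a pose.
- env.move_linear(position, max_speed=150, rot=None, force_limit=None): straight line of the TCP; rot=None keeps the orientation; max_speed is the mean speed in mm/s. With force_limit (N) it stops when the force on the tool has changed by that much, and returns True; else False.
- env.goto_joints(angles): joint-space move.
- env.open_jaws() and env.clamp(force=None): open the fingers fully, or close them until they stop; force is the grip in N (None keeps the last).
- env.sleep(seconds).
- env.ik(position, orientation): joint angles nearest the present ones, or None.
- env.read_state(): the state.
- optics.grab_frame(name): name is "scene" or "top"; returns (picture, depth): 384x512x3 uint8, red, green, blue; 384x512 float32, mm along the optical axis (not along the pixel's ray), 0 where there is no reading.
- optics.get_calibration(name): a dict with "K" (3x3 intrinsics, pixels), "dist_coeffs" ([k1, k2, p1, p2, k3] as OpenCV has them; the pictures are not rectified), "cam_to_world" (4x4, takes a point from camera to world coordinates). Camera axes: x right, y down, z forward; pixel columns grow to the right and rows downward; lengths in mm; the calibration is good to about 2 mm. A picture is of the moment at which its call begins. get_calibration takes no time and is no camera call.
A pose or a line that the arm cannot do raises env.PlanningError and nothing moves.
- ticket.finish_job(): hands the job in, once; it reports no verdict.
The state is a dict: "t": time; "joints": joint angles; "qvel": joint speeds; "effort": joint torques, N m; "tool_pos": TCP position; "tcp_rot": TCP orientation; "force": force on the tool from outside, world axes, zero at the start; "moment": the same for the moment, N m; "finger_gap": opening from 0.0 (shut) to 1.0 (fully open).
Only numpy, scipy, OpenCV 4.12 (cv2) and the standard library are available. Lean on these libraries where they do the work, as an engineer would, in place of code of your own. Each camera call takes 0.05 s, during which the arm holds its last target.

## Working session

There is one attempt and no reset: what is moved stays moved. The work goes in short steps, each a Python script; the robot and the scene stay as the last script left them, time stands still between calls to the robot, and variables do not carry over. Pictures are saved under pics/ and viewed, and the job is handed in when it is done.

```bash
mkdir -p pics; python3 - <<'E'
from plant import env, optics, ticket
import cv2, numpy as np
for n in ("scene","top"):
    p,d=optics.grab_frame(n); cv2.imwrite(f"pics/{n}0.png",p[:,:,::-1]); np.savez(f"{n}0.npz",p=p,d=d)
    c=optics.get_calibration(n); print(n,np.round(c["K"],1).tolist(),c["dist_coeffs"],np.round(c["cam_to_world"],3).tolist(), (d==0).mean())
print(env.read_state())
E
```

```text
scene [[408.7, 0.0, 255.7], [0.0, 408.7, 183.8], [0.0, 0.0, 1.0]] [0.03463505 0.         0.         0.         0.        ] [[-0.304, 0.702, -0.644, 1495.452], [0.953, 0.218, -0.213, 309.839], [-0.009, -0.679, -0.734, 1097.572], [0.0, 0.0, 0.0, 1.0]] 0.003987630208333333
top [[354.9, 0.0, 257.3], [0.0, 354.9, 186.5], [0.0, 0.0, 1.0]] [-0.08456044  0.          0.          0.          0.        ] [[-0.024, -0.996, 0.087, 541.533], [-1.0, 0.023, -0.01, 14.753], [0.008, -0.087, -0.996, 1028.203], [0.0, 0.0, 0.0, 1.0]] 0.004216512044270833
{'t': 0.1, 'joints': array([-8.03043470e+01,  2.01199548e+01,  9.46730342e+01, -2.80222800e-03,
        6.52648672e+01, -4.84673908e+00]), 'qvel': array([-0.03689824, -0.00406346, -0.15190216, -0.08480416, -0.1129819 ,
        0.00385653]), 'effort': array([ 2.50986077e-04, -4.98027599e+01, -2.85703522e+01,  6.99891360e-02,
        2.38467712e-02, -3.25859719e-05]), 'tool_pos': array([ 138.0684913 , -532.07197012,  218.16929795]), 'tcp_rot': array([-1.79942136e+02, -2.35345547e-03,  1.45435647e+01]), 'force': array([0.22117934, 0.01088723, 0.17104101]), 'moment': array([-0.01575052, -0.00996339, -0.03799947]), 'finger_gap': 0.9970983200565795}
```

View pics/scene0.png

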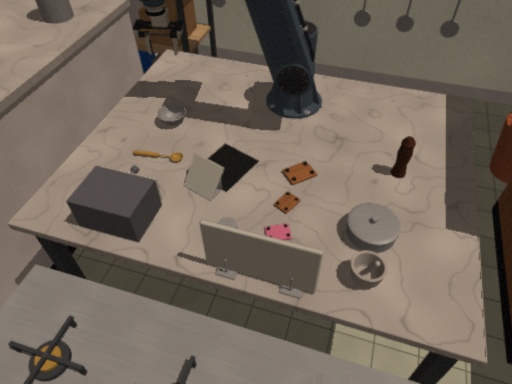

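View pics/top0.png

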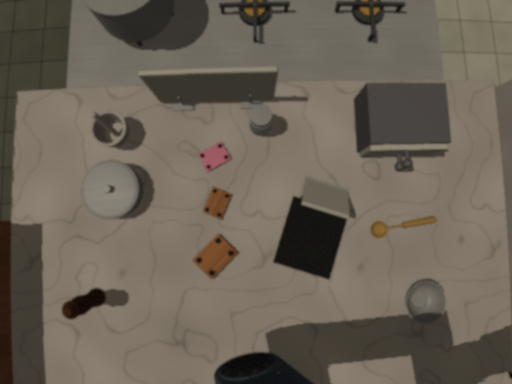

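The top view shows the small brown coaster at about (217,203). The pink one is at (215,156) and the larger brown one at (216,256). The mat's centre is near (310,238), with the white ramp at (327,198). The jar is at (260,120).

```bash
cat > h.py <<'E'
import cv2, numpy as np
from plant import optics
def ray(name,uv):
    c=optics.get_calibration(name); K=np.array(c["K"]);T=np.array(c["cam_to_world"])
    u=cv2.undistortPoints(np.float64(uv).reshape(-1,1,2),K,np.array(c["dist_coeffs"])).reshape(-1,2)
    d=np.c_[u,np.ones(len(u))]@T[:3,:3].T
    return T[:3,3],d
def onz(name,uv,z):
    o,d=ray(name,uv); return o+d*((z-o[2])/d[:,2])[:,None]
def pts(name,dep):
    v,u=np.mgrid[0:384,0:512]; o,d=ray(name,np.c_[u.ravel(),v.ravel()])
    P=o+d*dep.reshape(-1,1); P[dep.ravel()==0]=np.nan
    return P.reshape(384,512,3)
def world_rect(name,mask,z):
    cs,_=cv2.findContours(mask.astype(np.uint8),cv2.RETR_EXTERNAL,cv2.CHAIN_APPROX_NONE)
    c=max(cs,key=cv2.contourArea); P=onz(name,c.reshape(-1,2),z)[:,:2]
    return cv2.minAreaRect(P.astype(np.float32)), len(c), c
E
cat > m.py <<'E'
from h import *
for n in("top","scene"):
    f=np.load(n+"0.npz");p=f["p"];d=f["d"];hsv=cv2.cvtColor(p,cv2.COLOR_RGB2HSV)
    P=pts(n,d)
    brown=((hsv[...,0]<18)&(hsv[...,1]>110)&(hsv[...,2]>70)).astype(np.uint8)
    brown=cv2.morphologyEx(brown,cv2.MORPH_CLOSE,np.ones((5,5)))
    N,L,S,C=cv2.connectedComponentsWithStats(brown)
    for i in range(1,N):
        if 60<S[i,4]<2000:
            r,_,_=world_rect(n,L==i,10); print(n,"brown",np.round(C[i]),S[i,4],np.round(r[0],1),np.round(r[1],1),round(r[2],1),"z",np.nanmedian(P[L==i][:,2]))
    dark=((hsv[...,2]<45)&(np.abs(P[...,2])<15)&(P[...,0]>250)&(P[...,0]<900)).astype(np.uint8)
    N,L,S,C=cv2.connectedComponentsWithStats(dark)
    for i in range(1,N):
        if S[i,4]>300:
            r,_,_=world_rect(n,L==i,3); print(n,"mat",np.round(C[i]),S[i,4],np.round(r[0],1),np.round(r[1],1),round(r[2],1)); print(np.round(cv2.boxPoints(r)).tolist())
    # high points near ramp
    M=(P[...,2]>25)&(P[...,2]<115)&(hsv[...,2]>60)
    N,L,S,C=cv2.connectedComponentsWithStats(M.astype(np.uint8))
    for i in range(1,N):
        if S[i,4]>80:
            q=P[L==i]; print(n,"high",np.round(C[i]),S[i,4],np.round(np.nanmin(q,0)),np.round(np.nanmax(q,0)))
    big=cv2.resize(p[130:300,180:400] if n=="top" else p[110:260,150:350],None,fx=3.5,fy=3.5,interpolation=cv2.INTER_CUBIC)
    cv2.imwrite(f"pics/{n}_z.png",big[:,:,::-1])
E
python3 m.py
```

```text
top brown [217. 203.] 546 [586.7 122.1] [59.  76.9] 66.3 z 10.953325598144033
top brown [215. 256.] 1026 [434.7 129.7] [ 76.4 104.6] 43.7 z 14.077226719566966
top mat [310. 240.] 3484 [ 480.6 -145.6] [163.3 192.8] 71.3
[[363.0, -192.0], [546.0, -254.0], [598.0, -99.0], [416.0, -37.0]]
top high [114.   6.] 804 [1127.  304.   26.] [1183.  508.   96.]
top high [260. 118.] 547 [780. -40.  26.] [842.  25. 115.]
top high [109. 128.] 534 [747. 366.  25.] [850. 470. 115.]
top high [384. 155.] 226 [ 668. -406.   26.] [ 727. -292.  114.]
top high [413. 156.] 159 [ 670. -505.   27.] [ 711. -388.  115.]
top high [110. 189.] 2702 [548. 334.  48.] [710. 497.  84.]
top high [325. 200.] 1070 [ 534. -250.   25.] [ 635. -111.  103.]
top high [431. 298.] 453 [ 251. -515.   25.] [ 353. -397.   56.]
scene brown [194.  26.] 589 [-557.4 -705.3] [577.5 129.8] 27.6 z -198.33679838525688
scene brown [141.  43.] 84 [-239.  -889.8] [127.6  37.3] 36.3 z -204.85525762636598
scene brown [160.  48.] 108 [-226.9 -773.9] [ 70.6 118.4] 0.0 z -206.9372224496741
scene brown [509. 119.] 68 [-122.   883.7] [18.7 98. ] 85.
[... 296 characters left out ...]
 [1282.4 -331.7] [69.2 61.2] 71.9 z -100.71566303326495
scene mat [232. 165.] 1013 [ 481.6 -145.1] [162.  192.3] 71.2
[[364.0, -191.0], [546.0, -253.0], [599.0, -99.0], [417.0, -37.0]]
scene high [61. 81.] 3096 [ -355. -1014.    25.] [ 668. -989.  115.]
scene high [171. 111.] 259 [ 231. -514.   25.] [ 353. -396.   56.]
scene high [205. 172.] 890 [ 537. -251.   25.] [ 636. -112.  103.]
scene high [374. 225.] 1917 [544. 331.  25.] [715. 497.  86.]
scene high [228. 222.] 130 [784. -37.  84.] [818.  20. 115.]
scene high [261. 268.] 1879 [895. -50.  25.] [916. 288. 115.]
scene high [368. 268.] 822 [749. 366.  25.] [855. 471. 115.]
scene high [327. 379.] 449 [1129.  298.   85.] [1177.  433.   95.]
```

```bash
cat > m2.py <<'E'
from h import *
ex=np.array([np.cos(np.radians(-18.75)),np.sin(np.radians(-18.75))]);ey=np.array([-ex[1],ex[0]])
for n in("top","scene"):
    f=np.load(n+"0.npz");p=f["p"];d=f["d"];P=pts(n,d);hsv=cv2.cvtColor(p,cv2.COLOR_RGB2HSV)
    q=P.reshape(-1,3);q=q[(q[:,0]>520)&(q[:,0]<650)&(q[:,1]<-100)&(q[:,1]>-260)&(q[:,2]>35)&(q[:,2]<110)]
    t=q[q[:,2]>96]; a=t[:,:2]@ex;b=t[:,:2]@ey
    r=cv2.minAreaRect(t[:,:2].astype(np.float32))
    print(n,len(t),"top strip rx",np.percentile(a,[2,50,98]).round(1),"ry",np.percentile(b,[2,98]).round(1),[np.round(x,1) for x in r], "face ry",np.percentile(q[:,:2]@ey,[1,99]).round(1))
    A=np.c_[q[:,:2]@ex,q[:,:2]@ey,np.ones(len(q))];c=np.linalg.lstsq(A,q[:,2],rcond=None)[0];print("plane slope",c[:2].round(3),"slope deg",np.degrees(np.arctan(np.hypot(*c[:2]))).round(1),"azim off",np.degrees(np.arctan2(-c[1],-c[0])).round(1),"rx at z=100,ry=mid:", ((100-c[2]-c[1]*np.median(q[:,:2]@ey))/c[0]).round(1))
    # coaster feet
    m=((np.hypot(P[...,0]-588,P[...,1]-122)<38)&(hsv[...,2]<60)).astype(np.uint8)
    N,L,S,C=cv2.connectedComponentsWithStats(m)
    ft=[(np.round(onz(n,C[i],14)[0][:2],1).tolist(),int(S[i,4])) for i in range(1,N) if S[i,4]>3];print(ft)
print("mat pred rx",np.array([558,-171.7])@ex,"ry",np.array([558,-171.7])@ey)
E
python3 m2.py
```

```text
top 186 top strip rx [579.1 584.9 590.7] ry [-43.4  78.2] [array([ 560.1, -171.9]), array([127.4,  14.3]), np.float64(70.3)] face ry [-45.4  80.8]
plane slope [-1.121  0.003] slope deg 48.3 azim off -0.1 rx at z=100,ry=mid: 583.3
[([621.1, 127.7], 4), ([606.0, 93.6], 4), ([568.7, 150.7], 4), ([552.5, 116.5], 5)]
scene 71 top strip rx [581.1 588.  594.2] ry [-43.   81.2] [array([ 562.1, -173.1]), array([131.1,  14.7]), np.float64(70.7)] face ry [-48.   80.9]
plane slope [-1.18  -0.018] slope deg 49.7 azim off 0.9 rx at z=100,ry=mid: 584.9
[([555.9, 117.1], 4), ([570.7, 151.6], 4)]
mat pred rx 583.5781684508219 ry 16.775318404854517
```

View pics/top_z.png

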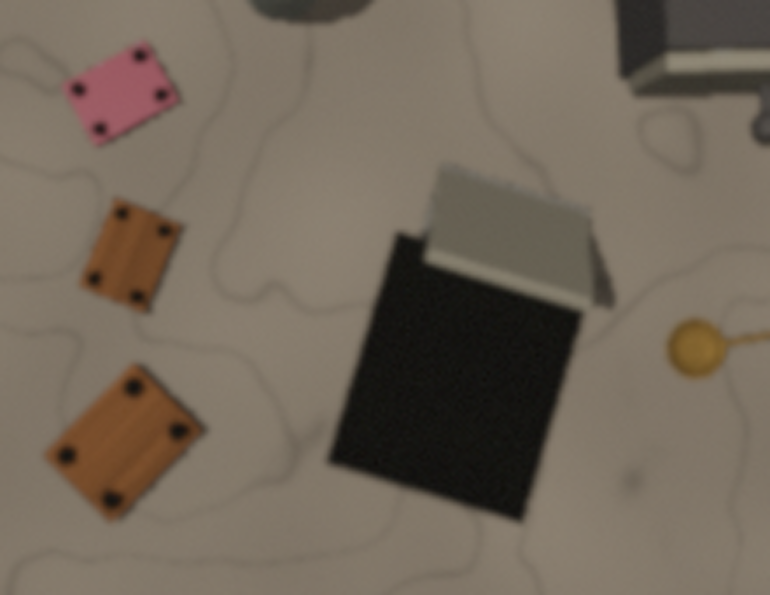

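View pics/scene_z.png

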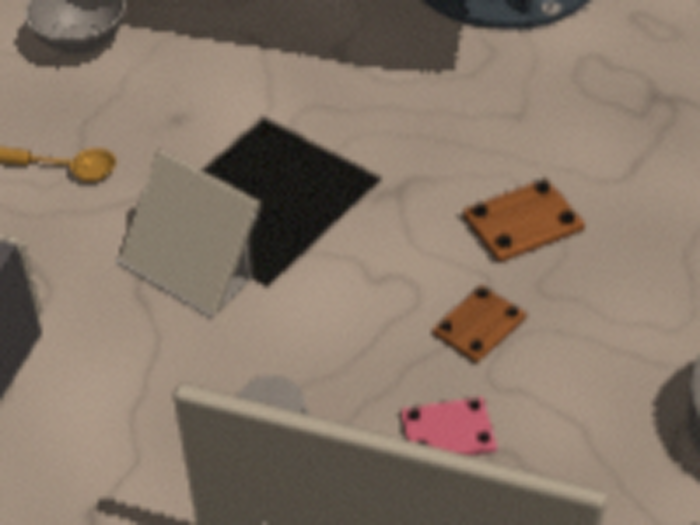

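The feet give the coaster's centre as (587.8, 122.3) with its long axis at -23.5°. The edge is at ramp-axis x of about 584, from depth and from the mat, which agree to 1 mm. Next is the grasp.

```bash
cat > g.py <<'E'
from plant import env, optics
from h import *
yaw=-23.5; O=[180,0,yaw]; c=[587.8,122.3]
print(env.ik(c+[150],O))
env.move_pose(c+[150],O)
print(env.move_linear(c+[25],200))
print(env.move_linear(c+[3.5],40,force_limit=8), env.read_state()["tool_pos"])
env.clamp(20); s=env.read_state(); print(s["finger_gap"]*93,s["tool_pos"],s["t"])
env.move_linear(c+[30],60); env.move_linear(c+[170],150)
s=env.read_state(); print(s["finger_gap"]*93,s["tool_pos"],s["force"],s["t"])
for n in("top","scene"):
    p,d=optics.grab_frame(n); np.savez(n+"1.npz",p=p,d=d); cv2.imwrite(f"pics/{n}1.png",p[:,:,::-1])
E
python3 g.py
```

```text
[ 7.31149719e+00  2.95603651e+01  9.05782120e+01 -2.54444375e-14
  5.98614229e+01  1.20811497e+02]
False
False [587.81971434 122.32076685   3.4595212 ]
59.4798177683378 [587.82959172 122.29491921   3.53525899] 5.0
59.851469885996494 [587.27247167 122.24481445 169.01782103] [-0.15789019  0.6400975  -1.407893  ] 6.675
```

```bash
python3 - <<'E'
import cv2
a=cv2.imread("pics/scene1.png")[90:260,180:400];cv2.imwrite("pics/s1z.png",cv2.resize(a,None,fx=3.5,fy=3.5,interpolation=cv2.INTER_CUBIC))
a=cv2.imread("pics/top1.png")[120:290,130:350];cv2.imwrite("pics/t1z.png",cv2.resize(a,None,fx=3.5,fy=3.5,interpolation=cv2.INTER_CUBIC))
E
```

```text
(no output)
```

View pics/s1z.png

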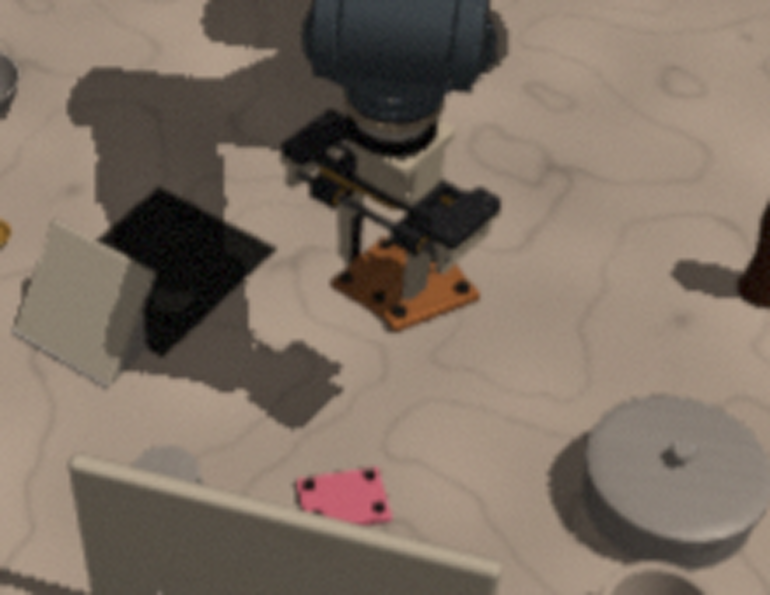

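View pics/t1z.png

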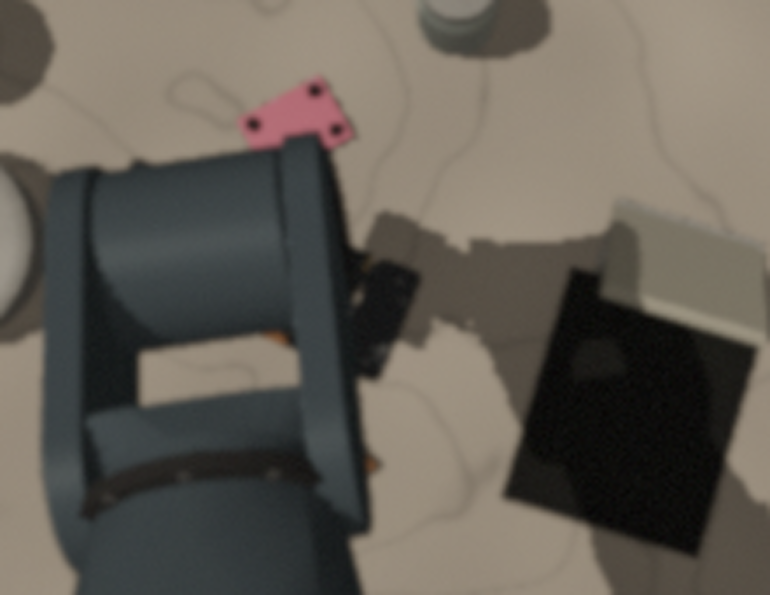

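```bash
python3 - <<'E'
from h import *
P=onz("scene",[[180+345/3.5,90+280/3.5],[180+380/3.5,90+297/3.5],[180+385/3.5,90+242/3.5]],179.5);print(P.round(1))
c=np.array([587.3,122.2]);a=np.radians(-23.5);ex=np.array([np.cos(a),np.sin(a)]);ey=np.array([-ex[1],ex[0]])
print([( ((p[:2]-c)@ex).round(1),((p[:2]-c)@ey).round(1)) for p in P])
from plant import env
a=np.radians(-18.75);ex=np.array([np.cos(a),np.sin(a)]);ey=np.array([-ex[1],ex[0]])
t=(584-16)*ex+17.2*ey;print(t,env.ik([*t,200],[180,0,-18.75]))
E
```

```text
[[612.1  94.6 179.5]
 [623.4 130.1 179.5]
 [553.7 116.7 179.5]]
[(np.float64(33.8), np.float64(-15.4)), (np.float64(30.0), np.float64(21.6)), (np.float64(-28.6), np.float64(-18.5))]
[ 543.38507236 -166.29041806] [-2.17092035e+01  2.31051079e+01  9.30254159e+01 -2.54444375e-14
  6.38694762e+01  8.70407965e+01]
```

The held coaster's feet project to within about 2 mm of where a centred, level grasp would put them. It is gripped at 59.8 mm. I'll carry it to the drop pose at 17 mm in front of the edge and 45 mm above it.

```bash
python3 - <<'E'
from h import *
from plant import env
a=np.radians(-18.75);ex=np.array([np.cos(a),np.sin(a)]);ey=np.array([-ex[1],ex[0]])
t=(584-17)*ex+17.2*ey
env.move_linear([*t,200],150,rot=[180,0,-18.75]); env.move_linear([*t,143.5],60); env.sleep(0.6)
s=env.read_state(); print(s["finger_gap"]*93,s["tool_pos"],s["tcp_rot"],s["t"])
for n in("top","scene"):
    p,d=optics.grab_frame(n); q=p[110:260,150:350] if n=="scene" else p[130:300,200:420]
    cv2.imwrite(f"pics/{n}2.png",cv2.resize(q,None,fx=3.5,fy=3.5,interpolation=cv2.INTER_CUBIC)[:,:,::-1])
E
```

```text
59.39134046477106 [ 542.44753295 -165.9419926   143.50795702] [-1.79998460e+02 -1.10984980e-03 -1.87488025e+01] 10.575
```

View pics/scene2.png

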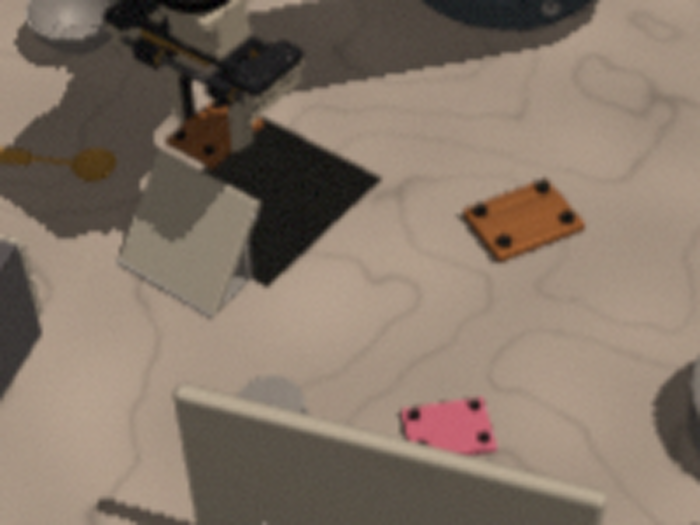

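The coaster is held level above the edge, with its two rear feet at (182,133) and (210,150) in the crop. I'll check their position before letting go.

```bash
python3 - <<'E'
from h import *
a=np.radians(-18.75);ex=np.array([np.cos(a),np.sin(a)]);ey=np.array([-ex[1],ex[0]])
P=onz("scene",[[150+182/3.5,110+133/3.5],[150+210/3.5,110+150/3.5]],154)[:,:2]
print((P@ex-584).round(1),(P@ey-17.2).round(1),"expect +13, +-19")
E
```

```text
[10.3 12.7] [-16.1  22.1] expect +13, +-19
```

The coaster's middle comes out about 17 mm in front of the edge, which is inside the 10 to 22 mm window, so I'm releasing it.

```bash
python3 - <<'E'
from h import *
from plant import env
env.open_jaws(); env.sleep(1.0)
s=env.read_state(); print(s["finger_gap"],s["tool_pos"],s["t"],s["force"])
t=s["tool_pos"]; env.move_linear([t[0],t[1],230],120)
env.move_pose([500,120,250],[180,0,-18.75]); 
print(env.read_state()["t"])
for n in("top","scene"):
    p,d=optics.grab_frame(n); np.savez(n+"3.npz",p=p,d=d); q=p[110:260,150:350] if n=="scene" else p[130:300,200:420]
    cv2.imwrite(f"pics/{n}3.png",cv2.resize(q,None,fx=3.5,fy=3.5,interpolation=cv2.INTER_CUBIC)[:,:,::-1])
    hsv=cv2.cvtColor(p,cv2.COLOR_RGB2HSV);P=pts(n,d)
    m=(hsv[...,0]<18)&(hsv[...,1]>110)&(hsv[...,2]>50)&(P[...,1]<-30)&(P[...,1]>-270)&(P[...,0]<640)&(P[...,0]>340)
    if m.sum()>50:
        r,_,_=world_rect(n,m,17); a=np.radians(-18.75);ex=np.array([np.cos(a),np.sin(a)]);ey=np.array([-ex[1],ex[0]]);c=np.array(r[0])
        q=P[m]; A=np.c_[q[:,:2]-c,np.ones(len(q))];k=np.linalg.lstsq(A,q[:,2],rcond=None)[0]
        print(n,r,"mat x,y",c@ex-504,c@ey-17.2,"top z",k[2],"tilt",np.degrees(np.hypot(k[0],k[1])),"z range",np.nanpercentile(q[:,2],[2,98]))
E
```

```text
0.9995026110642624 [ 542.44137896 -165.97680647  143.52918529] 12.4083 [-0.23432759 -0.13073789  0.62969732]
14.4
top ((519.3877563476562, -157.54763793945312), (65.38957214355469, 77.46326446533203), 70.1011962890625) mat x,y 38.465943875492485 0.5651174897450311 top z 17.436449383851198 tilt 2.2160007037754923 z range [ 4.06412282 21.6695069 ]
scene ((504.4331970214844, -138.79493713378906), (80.60284423828125, 40.419063568115234), 30.324390411376953) mat x,y 18.277162956255438 13.515629338386375 top z 17.22974182757992 tilt 1.4752977344461335 z range [ 7.94566267 24.28935115]
```

View pics/scene3.png

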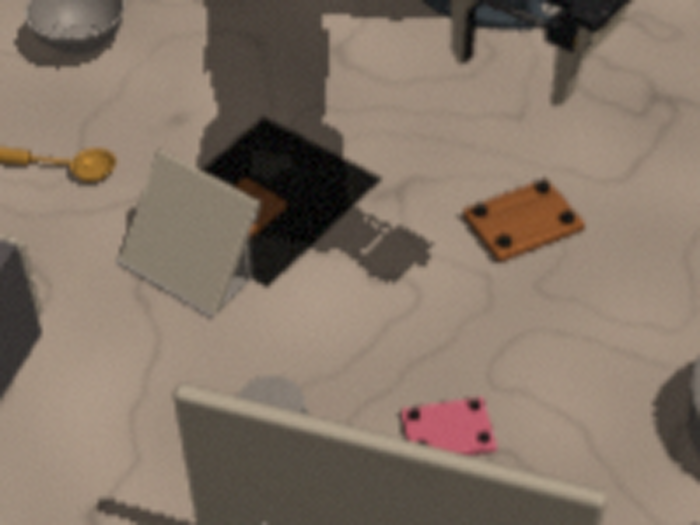

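View pics/top3.png

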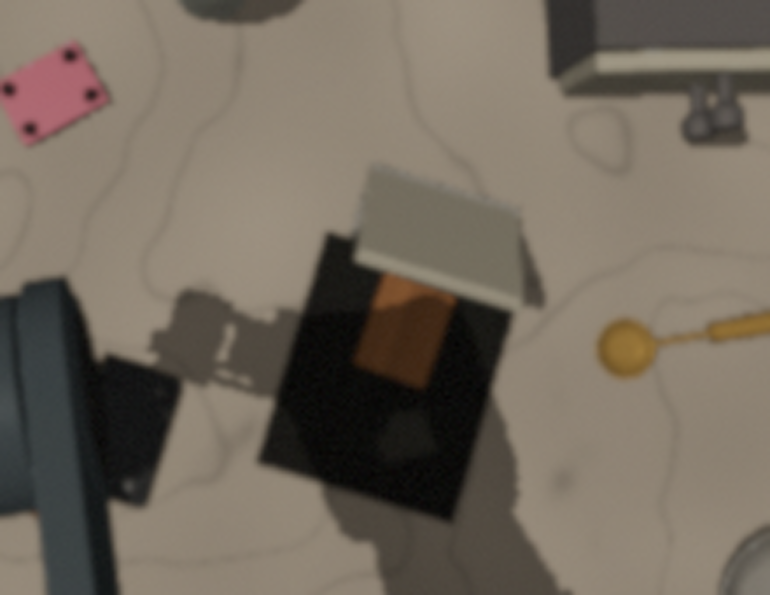

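The coaster lies smooth face up at about (405,330) in the top crop, with no feet showing. Its top is at 17.4 mm, against 17 expected for mat + feet + plate. It sits about 38 mm toward the board from the mat's middle. The spoon and jar are where they were and the arm is clear, so I'm handing in.

```bash
python3 -c "
from plant import env,ticket
print(env.read_state()['t']); ticket.finish_job()"
```

```text
14.5
the job is handed in; nothing more can be done
```

The coaster flipped over by itself when I dropped it on the board's edge, and it now lies feet down on the drying mat. I handed the job in at 14.5 s of the 42 s allowed.

- **Pick and drop:** I gripped the smaller brown coaster across its 60 mm width, feet up, and carried it level. I let it go about 17 mm in front of the high edge and 45 mm above it.
- **Final position:** In the top view its smooth face is up with no feet showing. Its centre is about (+38, +1) mm from the mat's middle. The top is at 17.4 mm, where 17 is expected for a coaster flat on its feet.
- **Tilt:** The fit gave about 2°, under the 7° limit, though it includes some noisy edge pixels.
- **Disagreement:** The scene camera put the coaster's centre 15–20 mm away from the top view's figure. The board hides part of the coaster from that camera, so I used the top view for position. The scene camera's top height (17.2 mm) and tilt (1.5°) agreed with the top view.
- **Bystanders:** In the last pictures the spoon and jar look where they were. The spice box was outside those pictures. The arm never went near it, but I did not check its position at the end.

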